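# Close the boiling-stone jar with its push-and-turn safety cap

## Task

Close the amber jar of boiling stones that is held in the blue bench clamp: pick up its winged safety cap, set it on the jar's neck, press it down against its spring and turn it clockwise until its lugs click in under the neck's hooks, then let go and leave it locked. Press firmly but do not force it, and do not disturb the other things on the bench.

Things in the scene. Friction and masses are not known exactly. Their poses are not given: they have to be found in the camera images.
- cap: The jar's white push-and-turn cap, 80 g: a hollow round skirt 62 mm across (57 mm inside) and 21.5 mm high with a wing on its flat top, standing on the bench on its open underside. Origin: on its axis at the skirt's lower edge, z up. Inside is a flat sprung sealing disc: its face 7 mm above the edge when free, yielding 2 N per mm for 7.5 mm, then solid.
- cap_centre (a point): A point on the cap's axis 22 mm above the skirt's lower edge, half-way up the cap (43.5 mm high in all); axes as the cap's. It lies at the foot of the wing.
- cap_wing (a point): The centre of the cap's wing, the part to grip: an upright bar 46 mm long (along the cap's x axis), 16 mm wide (along y) and 22 mm high, its top 43.5 mm and its foot 21.5 mm above the skirt's lower edge.
- cap_lug (a point): One of the cap's four equal inner lugs, the one on its +x side (others on +y, -x, -y). They stand in from the skirt to 21.5 mm from the axis, 18 degrees wide, 4 mm high, undersides 2 mm above the skirt's lower edge. The point is on the lug's inner tip. Any lug may go to any hook, so the cap fits at every quarter turn.
- jar: The amber wide-mouth jar of white boiling stones, 72 mm across, 120 mm high, upright in the fixed blue bench clamp (base 130 x 190 mm, jaws 64 mm high). It stands on a soft rubber pad between rubber jaws: pressed, it sinks by some millimetres and rises again; twisted hard, it gives a few degrees. Origin: centre of its underside, 18 mm above the bench; z up.
- jar_mouth (a point): The centre of the jar's mouth, at the top of its rim (neck 40 mm across), 138 mm above the bench; z up. With its lugs down in the gaps the cap rests on its disc with cap_centre 15 mm above this point; with its lugs on top of the hooks it stands 4 mm higher; pressed solid, 7.5 mm lower than at rest.
- jar_pocket (a point): The ceiling of one hook's pocket, on the jar's +x side, 4 mm below the rim, 23 mm from the axis. Four equal hooks stand out from the neck to 25.5 mm from the axis, tops 1 mm below the rim; pockets (29 degrees wide) centred on the jar's +x, +y, -x, -y. A cap locked here has cap_centre 12 mm above jar_mouth.
- jar_gap (a point): The middle of the 45 degree gap before that hook, 46 degrees anticlockwise of the pocket's middle (seen from above). Turning clockwise from here a lug meets the hook's lip, 9 degrees wide, its underside 7 mm below the rim (the cap must be pressed down 6 mm, about 12 N, to pass under it), then the pocket, then a stop wall. Let go there, the spring lifts the lug into the pocket.
- screw_cap: Bystander: a plain white screw cap, 40 mm across and 17 mm high, no wing. Its origin is at the centre of its underside.
- bung: Bystander: a black rubber bung, 35 mm across and 30 mm high. Its origin is at the centre of its underside.
- stopper: Bystander: a ground-glass stopper, 34 mm high. Its origin is at the centre of its underside.
- beaker: Bystander: a small glass beaker, 64 mm across and 85 mm high. Its origin is at the centre of its underside.
- flask: Bystander: a conical glass flask, 82 mm across and 121 mm high. Its origin is at the centre of its underside.
- water_bottle: Bystander: a clear bottle with a cap, 56 mm across and 170 mm high. Its origin is at the centre of its underside.
- amber_bottle: Bystander: an amber reagent bottle with a black cap, 90 mm across and 200 mm high. Its origin is at the centre of its underside.
- spatula: Bystander: a slim steel laboratory spatula 184 mm long, lying flat. Its origin is at the centre of its underside (for the lying spatula, about the middle of its length).
Things that resemble listed ones, but are neither listed nor needed, are in the scene too. What is shaped like the cap but purple or red is not meant.

How it is judged:
By the outcome, as a careful person would: the job done as asked, in the order asked, and still so for the second after the job is handed in, with the robot touching nothing.
It also fails if it takes over 58 s, if anything falls off the work surface, if the arm or the gripper's body presses on something with over 40 N, if the wrist force passes 120 N, or if a joint passes its speed limit or range.

## Robot

A 6-joint arm with a two-finger parallel gripper is mounted at the origin on the work surface. World frame = base frame: x ahead of the robot, y to its left, z up, the work surface at z = 0. Lengths are in m, angles in rad, forces in N, time in s.
With the tool pointing down it reaches from about 0.275 to 0.775 m from the base axis. Payload 14.6 kg.
Tool frame: the origin (TCP) lies on the centre line of the jaws, within the pads' length; the fingertips stand 25 mm ahead of it and the grasp point (between the pads) lies 6 mm ahead of it; z points along the fingers, y is the direction in which the jaws open and shut (so a half turn about z gives the same grasp; the last joint's range is limited). The gripper opens to 85 mm and grips with 20 to 120 N. Pads are 22 mm wide; open, the fingers measure 114 mm over their backs; the gripper's body (76 mm by 85 mm) begins 54 mm behind the grasp point. The pads swing forward as they close: fully open they stand 13 mm farther back than shut.
Start: joints at [-0.155, 0.263, -0.048, 1.259, 0, 1.415], TCP at [0.525, -0, 0.256] pointing down, gripper open.
Joint ranges: [-2.65, 2.65], [-0.89, 1.7], [-1.18, 1.37], [-2.13, 2.11], [-1.35, 1.29], [-3.14, 3.14]. Speed limits (rad/s): [1.89, 1.89, 2.57, 2.79, 3.14, 3.14].

## Interface

Orientations are given as a 3x3 rotation matrix whose columns are the frame's x, y, z axes.
In Python, from rig import state, snapshot, hand_in gives the robot as it stands. The module is installed in compiled form; this text tells all that it offers.
- The arm moves only by the shell command python3 -m inch 'ROWS'. ROWS is a JSON object of lists of equal length, an entry for each row: "delta_pos": the shift along the tool's x, y, z in mm, a list of three; "turn": the turn about the tool's z in degrees; "gripper": the closure in counts, from 0 (fully open) to 255 (shut). A call has 1 to 10 rows; each row shifts and turns the commanded pose from where the row before left it, along the tool's axes as they then stand; what a row does not reach is not made up. A row lasts 1/10 s, in which the tool goes at most 50 mm and 8.59 degrees, less where a joint would pass 70% of its speed; a pose out of reach is approached as far as the arm can. A call is refused whole if a number of a shift passes 50 or a number of a turn 8.59, either way. A call with a gripper value outside its range is refused whole. The fingers move at their own pace and stop on an object; the grip force is fixed at half the most. Time passes only in rows, so rows that do not move let the fingers close. It gives the time, the measured TCP pose, the force and the opening at its end, in the units of the state.
- state(): the state, without advancing time (a new reading comes with each control period).
- snapshot(name): name is "scene" or "side" or "wrist"; returns a dict with "frame" (384x512x3 uint8, red, green, blue), "fov_y" (degrees; the focal length in pixels is half the picture's height over the tangent of half this angle, whatever the lens; pixels are square), "cx", "cy" (the principal point, pixels), "k1" (the pictures are not rectified: a ray, as slopes to the right and down, at radius r is drawn at 1 + k1 r^2 times it, then the intrinsics apply), "world_to_cam" (4x4, takes a point from world to camera coordinates). Camera axes: x right, y down, z forward; pixel columns grow to the right and rows downward; lengths in m; the calibration is good to about 2 mm. A picture is of the moment at which its call begins. There is no depth.
- hand_in(): hands the job in, once; it reports no verdict.
The state is a dict: "time_s": time; "joints": joint angles; "qvel": joint speeds; "joint_efforts": joint torques, N m; "tool_pos": TCP position; "tcp_rot": TCP orientation; "force": force on the tool from outside, world axes, zero at the start; "wrist_torque": the same for the moment, N m; "finger_gap": finger opening in m.
Only numpy, scipy, OpenCV 4.12 (cv2) and the standard library are available. Lean on these libraries where they do the work, as an engineer would, in place of code of your own. Each camera call takes 0.05 s, during which the arm holds its last target. There are 200 camera calls.

## Working session

There is one attempt and no reset: what is moved stays moved. The work goes in short steps, Python scripts to look and compute and a shell command to move; the robot and the scene stay as the last step left them, time stands still between calls to the robot, and variables do not carry over. Pictures are saved under pics/ and viewed, about 8 in all and at most 12, crops included, and the job is handed in when it is done.

```bash
mkdir -p pics
cat > h.py <<'E'
import numpy as np, cv2, pickle
from rig import state, snapshot
def snap(name, fn):
    s=snapshot(name); pickle.dump(s,open(f'pics/{fn}.pkl','wb')); cv2.imwrite(f'pics/{fn}.png',s['frame'][:,:,::-1]); return s
def load(fn): return pickle.load(open(f'pics/{fn}.pkl','rb'))
def K(s):
    f=s['frame'].shape[0]/2/np.tan(np.radians(s['fov_y'])/2); return f
def ray(s,u,v):
    f=K(s); d=np.array([(u-s['cx'])/f,(v-s['cy'])/f]); p=d.copy()
    for _ in range(30): p=d/(1+s['k1']*(p@p))
    T=np.array(s['world_to_cam']); R,t=T[:3,:3],T[:3,3]
    return -R.T@t, R.T@np.array([p[0],p[1],1])
def onz(s,u,v,z):
    o,d=ray(s,u,v); return o+d*(z-o[2])/d[2]
def proj(s,P):
    T=np.array(s['world_to_cam']); q=T[:3,:3]@np.asarray(P)+T[:3,3]; p=q[:2]/q[2]; p=p*(1+s['k1']*(p@p)); return p*K(s)+[s['cx'],s['cy']]
def tri(obs):
    A=np.zeros((3,3));b=np.zeros(3)
    for s,u,v in obs:
        o,d=ray(s,u,v); d/=np.linalg.norm(d); M=np.eye(3)-np.outer(d,d); A+=M;b+=M@o
    return np.linalg.solve(A,b)
E
python3 - <<'E'
from h import *
a=snap('scene','sc0');b=snap('side','si0');c=snap('wrist','wr0')
cv2.imwrite('pics/m0.png',np.vstack([np.hstack([cv2.resize(x['frame'],(400,300),interpolation=cv2.INTER_AREA) for x in (a,b)]),np.hstack([cv2.resize(c['frame'],(400,300)),np.zeros((300,400,3),np.uint8)])])[:,:,::-1])
for s in (a,b,c): print(s['fov_y'],s['k1'],s['cx'],s['cy'],ray(s,256,192))
print(state())
E
```

```text
50.85723861641727 0.021782450721025914 252.4812753456995 184.47569543816894 (array([1.33253107, 0.25343062, 0.84275483]), array([-0.68057038, -0.23736352, -0.69347357]))
53.16369447303774 0.031060325229786148 258.62300446982306 192.50826284726534 (array([ 0.16010785, -0.51411416,  0.801205  ]), array([ 0.42439976,  0.53160372, -0.73302852]))
64.51313135844448 -0.013847681921430868 256.61132072122797 190.44200029336127 (array([0.52529398, 0.08233683, 0.37283633]), array([-0.00274024, -0.32951693, -0.94416172]))
{'time_s': 0.15, 'joints': array([-1.55342899e-01,  2.63411988e-01, -4.87718404e-02,  1.25942076e+00,
        6.66712855e-06,  1.41550920e+00]), 'qvel': array([-0.00146681,  0.00095864,  0.00067351, -0.00155544, -0.00078157,
        0.00053019]), 'joint_efforts': array([ 2.40502384e-03, -6.37823009e+01,  3.84648621e+01,  1.05481912e-02,
       -5.52052688e-05,  6.25772100e-05]), 'tool_pos': array([5.24808503e-01, 4.00207770e-06, 2.55943202e-01]), 'tcp_rot': array([[ 5.58275735e-05,  9.99999680e-01, -7.97494953e-04],
       [ 9.99999990e-01, -5.57226087e-05,  1.31639789e-04],
       [ 1.31595308e-04, -7.97502294e-04, -9.99999673e-01]]), 'force': array([-0.56891676,  0.38379806,  0.73829325]), 'wrist_torque': array([0.02089877, 0.06146194, 0.02938423]), 'finger_gap': 0.08524515826133085}
```

View pics/m0.png

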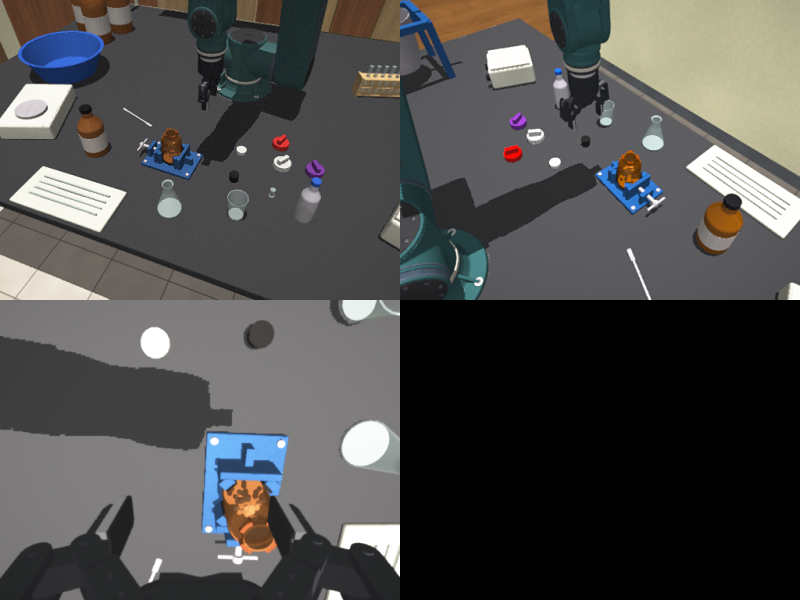

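The overview shows three winged caps: white at scene (361,207), red at (360,183) and purple at (404,216). There is also a plain screw cap at (309,192). The white winged one fits the description. I'll confirm it and the jar in enlarged crops.

Run:
```python
from h import *
a,b,c=load('sc0'),load('si0'),load('wr0')
def crop(s,u,v,w,h,W,H): return cv2.resize(s['frame'][v-h//2:v+h//2,u-w//2:u+w//2],(W,H),interpolation=cv2.INTER_CUBIC)
cv2.imwrite('pics/m1.png',np.vstack([np.hstack([crop(a,361,207,80,60,400,300),crop(b,173,174,80,60,400,300)]),np.hstack([crop(a,220,190,80,60,400,300),crop(b,292,222,80,60,400,300)])])[:,:,::-1])
for s,w,n in((a,(361,207),'sc'),(b,(173,174),'si')):
    print(n,onz(s,*w,0.025))
print(tri([(a,361,207),(b,173,174)]), tri([(a,220,166),(b,294,197)]))
```

```text
sc [0.48232036 0.27046465 0.025     ]
si [0.47372365 0.26097268 0.025     ]
[0.47624389 0.2696741  0.01788264] [ 0.59280816 -0.10860859  0.1487579 ]
```

View pics/m1.png

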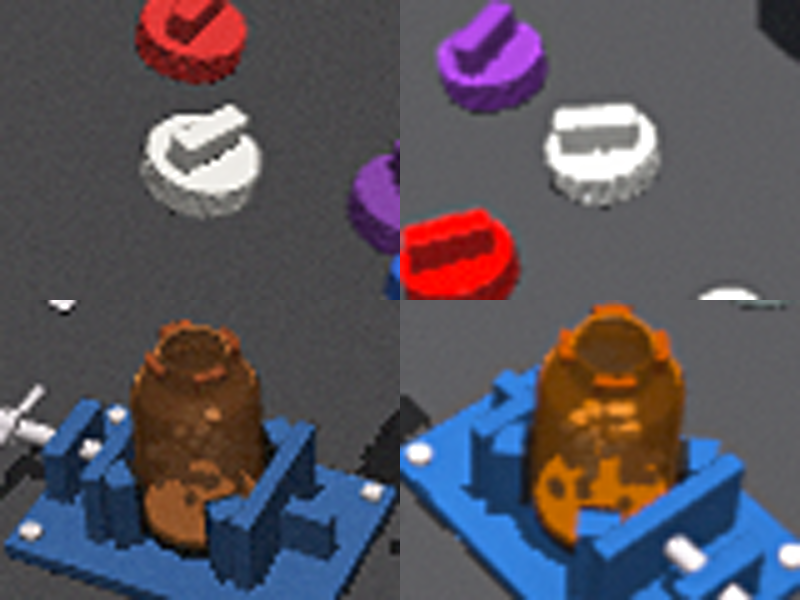

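White winged cap confirmed at scene (361,207), with its wing standing up. The open jar is in the blue clamp at scene (220,180), and its hooks are visible at the neck. Next I'll move above the cap.

```bash
python3 -m inch '{"delta_pos":[[30,-6,0],[38,-7,0],[40,-7,0],[40,-7,0],[40,-7,0],[40,-7,0],[30,-7,0],[10,-1,0],[0,0,0],[0,0,0]],"turn":[0,0,0,0,0,0,0,0,0,0],"gripper":[0,0,0,0,0,0,0,0,0,0]}'
python3 - <<'E'
from h import *
s=snap('wrist','wr1')
print(state()['tool_pos'])
a=load('sc0');b=load('si0')
for n,x,p,q in(('sc',a,(356,206),(369,199.5)),('si',b,(164,166),(180,166))):
    P=onz(x,*p,.0435);Q=onz(x,*q,.0435);print(n,(P+Q)/2,np.degrees(np.arctan2(*(Q-P)[1::-1])),np.linalg.norm(P-Q))
E
```

```text
time_s: 1.15
tool_pos: [0.4762, 0.2673, 0.2561]
tcp_rot: [[0.0, 1.0, -0.0], [1.0, -0.0, -0.0], [-0.0, -0.0, -1.0]]
force: [-0.5, -0.4, 0.5]
finger_gap: 0.0856
[0.47629047 0.26697767 0.25619861]
sc [0.4834022  0.27143259 0.0435    ] 142.2546775661993 0.04854419092006976
si [0.48151799 0.27279881 0.0435    ] -41.044045287866716 0.046231966522628516
```

View pics/wr1.png

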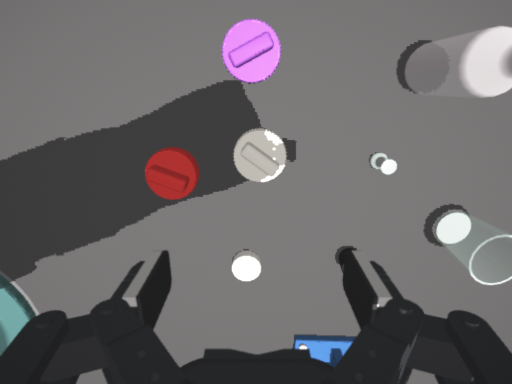

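The wrist view shows the white cap at (260,155), with its wing running about −40° in world. Purple (251,51) and red (172,174) are clear of it. I'll turn by −50°, centre over the cap and descend for a close look.

```bash
python3 -m inch '{"delta_pos":[[5,6,0],[0,0,10],[0,0,20],[0,0,20],[0,0,20],[0,0,20],[0,0,10],[0,0,0],[0,0,0]],"turn":[-5,-8.4,-8.4,-8.4,-8.4,-8.4,-3,0,0],"gripper":[0,0,0,0,0,0,0,0,0]}'
python3 - <<'E'
from h import *
s=snap('wrist','wr2')
E
```

```text
time_s: 2.1
tool_pos: [0.4824, 0.2722, 0.1567]
tcp_rot: [[-0.764, 0.645, 0.0], [0.645, 0.764, 0.0], [-0.0, 0.0, -1.0]]
force: [0.5, 0.2, 0.9]
finger_gap: 0.0853
```

View pics/wr2.png

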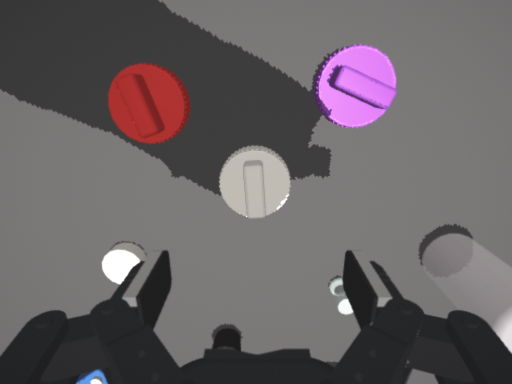

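The close view is centred on the white cap at (255,182). The wing top runs from about (253.5,164) to (256,217), and the finger paths are clear.

Run:
```python
from h import *
s=load('wr2'); R=state()['tcp_rot']; T=state()['tool_pos']
f=s['frame'].astype(int)
g=s['frame'].max(2); sat=g.astype(int)-s['frame'].min(2)
m=((g>125)&(sat<30)).astype(np.uint8)*255
w=np.zeros_like(m); w[135:230,205:305]=m[135:230,205:305]
c=max(cv2.findContours(w,0,1)[0],key=cv2.contourArea); e=cv2.fitEllipse(c); print(e)
for z in(.0215,.015): 
    P=onz(s,*e[0],z); print(z,P,(R.T@(P-T))*1000)
A=onz(s,253.5,164,.0435);B=onz(s,256,217,.0435);print(A,B,(A+B)/2,np.linalg.norm(A-B),R.T@((A+B)/2-T)*1000, R.T@(A-B))
```

```text
((254.73707580566406, 189.01641845703125), (77.4273910522461, 92.89869689941406), 71.96910095214844)
0.0215 [0.48300085 0.26853361 0.0215    ] [ -2.82454947  -2.80346537 135.47345493]
0.015 [0.48465326 0.26708145 0.015     ] [ -5.02103637  -2.85204815 141.97440242]
[0.46114192 0.28598544 0.0435    ] [0.49666169 0.25848305 0.0435    ] [0.47890181 0.27223425 0.0435    ] 0.044922550459799884 [  2.68495287  -2.60381101 113.47112897] [ 4.48828732e-02 -1.88753294e-03 -2.12621944e-05]
```

```bash
python3 -m inch '{"delta_pos":[[2,-2.7,5],[0,0,20],[0,0,25],[0,0,25],[0,0,20],[0,0,10],[0,0,2.5],[0,0,0]],"turn":[-2.4,0,0,0,0,0,0,0],"gripper":[0,0,0,0,0,0,0,0]}'; python3 -m inch '{"delta_pos":[[0,0,0],[0,0,0],[0,0,0],[0,0,0],[0,0,0],[0,0,0],[0,0,0],[0,0,0],[0,0,0],[0,0,0]],"turn":[0,0,0,0,0,0,0,0,0,0],"gripper":[120,200,255,255,255,255,255,255,255,255]}'
```

```text
time_s: 2.95
tool_pos: [0.4792, 0.2723, 0.0494]
tcp_rot: [[-0.792, 0.611, 0.001], [0.611, 0.792, 0.0], [-0.0, 0.001, -1.0]]
force: [0.3, -0.7, 0.7]
finger_gap: 0.0856
time_s: 3.95
tool_pos: [0.4789, 0.2723, 0.0492]
tcp_rot: [[-0.792, 0.61, 0.001], [0.61, 0.792, 0.0], [-0.0, 0.001, -1.0]]
force: [-0.4, -0.2, 5.5]
finger_gap: 0.0149
```

```bash
python3 -m inch '{"delta_pos":[[0,0,-5],[0,0,-15],[0,0,-40],[0,0,-45],[0,0,-45],[0,0,-45],[0,0,-30],[0,0,-6],[0,0,0]],"turn":[0,0,0,0,0,0,0,0,0],"gripper":[255,255,255,255,255,255,255,255,255]}'; python3 -m inch '{"delta_pos":[[-20,-12,0],[-40,-25,0],[-40,-25,0],[-40,-25,0],[-40,-25,0],[-40,-25,0],[-40,-25,0],[-40,-25,0],[-40,-25,0],[-40,-23,0]],"turn":[0,0,0,0,0,0,0,0,0,0],"gripper":[255,255,255,255,255,255,255,255,255,255]}';  python3 -m inch '{"delta_pos":[[0,0,0],[0,0,0]],"turn":[0,0],"gripper":[255,255]}'
python3 - <<'E'
from h import *
c=snap('wrist','wr3'); b=snap('side','si3'); a=snap('scene','sc3')
st=state();print(st['tool_pos'],st['joints'])
T=st['tool_pos']; 
def cr(s,P,w,h): 
    u,v=np.clip(proj(s,P).astype(int),[w//2,h//2],[512-w//2,384-h//2]); print(u-w//2,v-h//2); return cv2.resize(s['frame'][v-h//2:v+h//2,u-w//2:u+w//2],(400,300),interpolation=cv2.INTER_CUBIC)
P=T-[0,0,.04]
cv2.imwrite('pics/m3.png',np.vstack([np.hstack([cr(a,P,120,90),cr(b,P,120,90)]),np.hstack([cr(c,[.59,-.109,.138],160,120),cv2.resize(c['frame'],(400,300),interpolation=cv2.INTER_AREA)])])[:,:,::-1])
E
```

```text
time_s: 4.85
tool_pos: [0.479, 0.2723, 0.2804]
tcp_rot: [[-0.792, 0.61, 0.001], [0.61, 0.792, 0.0], [-0.001, 0.001, -1.0]]
force: [-0.4, 0.1, -1.0]
finger_gap: 0.0145
time_s: 5.85
tool_pos: [0.6362, -0.1478, 0.2779]
tcp_rot: [[-0.792, 0.61, -0.003], [0.61, 0.792, 0.001], [0.003, -0.001, -1.0]]
force: [0.3, 1.5, -1.3]
finger_gap: 0.0145
time_s: 6.05
tool_pos: [0.6361, -0.1466, 0.2776]
tcp_rot: [[-0.791, 0.611, -0.003], [0.611, 0.791, 0.001], [0.003, -0.001, -1.0]]
force: [-0.5, 1.0, -0.2]
finger_gap: 0.0146
[ 0.63597142 -0.14468652  0.2793096 ] [-3.48576712e-01  4.91608512e-01  3.73741576e-01  1.45404995e+00
  1.44519109e-04  3.06614505e-01]
137 100
262 122
179 56
```

View pics/m3.png

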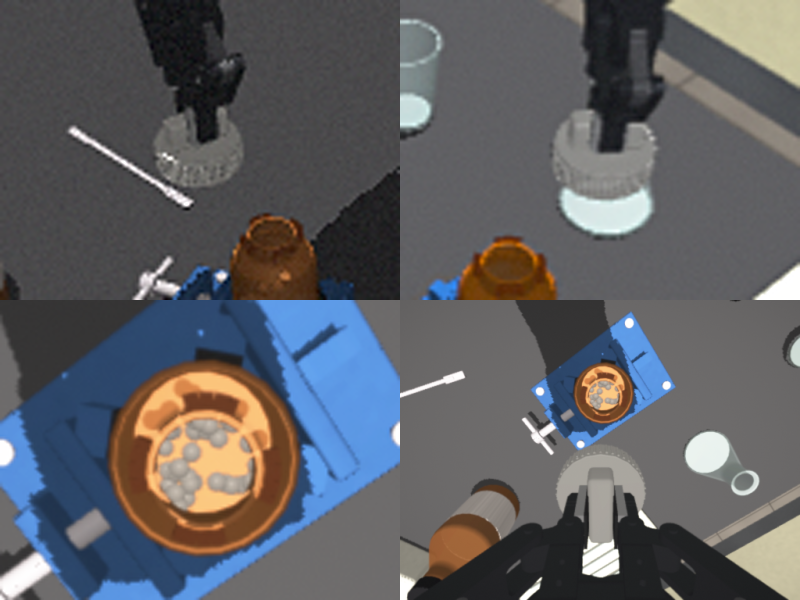

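The cap is held by its wing and level, and the jar mouth is seen from above at about (262,122) in the wrist view. I'll enlarge the neck to read the hook angles.

Run:
```python
from h import *
c=load('wr3');a=load('sc0');b=load('si0')
C=cv2.resize(c['frame'][82:162,222:302],(600,600),interpolation=cv2.INTER_CUBIC)
g=lambda s,u,v:cv2.resize(s['frame'][v-20:v+20,u-13:u+13] if 0 else s['frame'][v-17:v+17,u-12:u+11],(200,300),interpolation=cv2.INTER_CUBIC)
C=np.hstack([C,np.vstack([g(a,220,171),g(b,294,196)])])
cv2.imwrite('pics/m4.png',C[:,:,::-1])
```

```text
(no output)
```

View pics/m4.png

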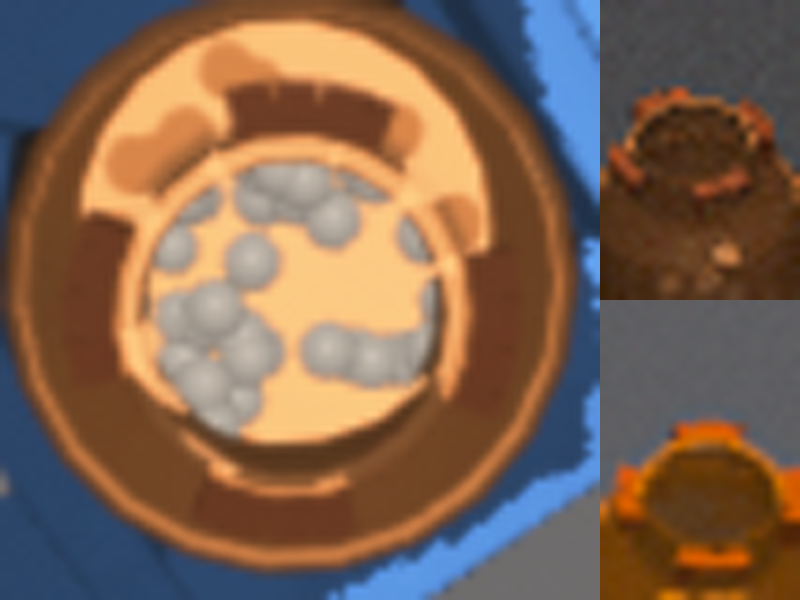

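The four hooks show as dark arcs, centred at crop pixels top (308,110), left (97,300), bottom (275,515) and right (490,330). Next I'll compute the mouth centre, the hook angle and the cap's offset in the hand.

Run:
```python
from h import *
c=load('wr3'); st=state(); R=st['tcp_rot'];T=st['tool_pos']
pts=[(308,110),(97,300),(275,515),(490,330)]
W=np.array([onz(c,222+u/7.5-.5,82+v/7.5-.5,.137) for u,v in pts]); M=W.mean(0); print('mouth',M)
for w in W: d=R.T@(w-M); print(np.degrees(np.arctan2(d[1],d[0])),np.hypot(d[0],d[1]))
print('mouth in tool',R.T@(M-T)*1000)
m=W
# scene/side cross check
a,b=load('sc0'),load('si0'); print(proj(a,M+[0,0,.001]),proj(b,M+[0,0,.001]))
# cap in hand: predicted pixels
pr=lambda x,y,z:proj(c,T+R@np.array([x,y,z])/1000)
for dx in(-3,0,3): print(dx,'skirt top +x',pr(dx+31,0,27.7),'bot',pr(dx+31,0,49.2),'wing end top',pr(dx+23,8,5.7),pr(dx+23,-8,5.7),pr(dx+23,0,27.7))
f=c['frame']; col=f[170:245,254:259].mean(1).astype(int)
print([(170+i,*x) for i,x in enumerate(col) if i%2==0])
print('row',[(i,int(f[238:242,i].mean())) for i in range(190,325,3)])
```

```text
mouth [ 0.59530988 -0.11221201  0.137     ]
4.302923290167213 0.022027578162600942
-85.08539645567525 0.021753166802604803
-174.9556364675703 0.022384830247722195
93.98280813625429 0.022041935649442797
mouth in tool [ 51.87061907   1.00307009 142.3671631 ]
[218.04833488 169.47185866] [295.02628699 200.28686539]
-3 skirt top +x [260.99272353 198.41383912] bot [260.51174154 185.26088652] wing end top [279.71487401 232.69046286] [243.4724281  232.77063362] [260.96417231 213.1322715 ]
0 skirt top +x [261.0036065  192.76453232] bot [260.51854702 180.20635281] wing end top [279.8648973  226.52119421] [243.35653827 226.60295991] [260.97479947 207.67102163]
3 skirt top +x [261.01458677 187.04249205] bot [260.52539902 175.09478305] wing end top [280.01686512 220.2603746 ] [243.23909141 220.34376893] [260.98552191 202.14023918]
[(170, np.int64(90), np.int64(150), np.int64(226)), (172, np.int64(92), np.int64(152), np.int64(228)), (174, np.int64(92), np.int64(151), np.int64(227)), (176, np.int64(93), np.int64(132), np.int64(187)), (178, np.int64(105), np.int64(110), np.int64(122)), (180, np.int6
[... 1546 characters left out ...]
 (240, np.int64(169), np.int64(166), np.int64(158)), (242, np.int64(169), np.int64(166), np.int64(158)), (244, np.int64(169), np.int64(165), np.int64(158))]
row [(190, 108), (193, 108), (196, 108), (199, 117), (202, 161), (205, 163), (208, 164), (211, 163), (214, 163), (217, 164), (220, 163), (223, 164), (226, 164), (229, 127), (232, 110), (235, 110), (238, 106), (241, 146), (244, 159), (247, 164), (250, 164), (253, 164), (256, 164), (259, 164), (262, 164), (265, 164), (268, 162), (271, 150), (274, 74), (277, 110), (280, 109), (283, 111), (286, 163), (289, 164), (292, 163), (295, 164), (298, 163), (301, 163), (304, 163), (307, 163), (310, 163), (313, 141), (316, 108), (319, 108), (322, 108)]
```

```bash
python3 -m inch '{"delta_pos":[[20,1,0],[24,1,0],[9.9,0.5,0],[0,0,10],[0,0,15],[0,0,20],[0,0,17],[0,0,9],[0,0,0],[0,0,0]],"turn":[0,0,0,-8.1,-8.1,-8.1,-8.1,-8,0,0],"gripper":[255,255,255,255,255,255,255,255,255,255]}'
python3 - <<'E'
from h import *
c=snap('wrist','wr5'); b=snap('side','si5'); a=snap('scene','sc5')
st=state();print(st['tool_pos'],st['joints'],st['force'])
def cr(s,P,w,h): 
    u,v=proj(s,P).astype(int); print(u-w//2,v-h//2); return cv2.resize(s['frame'][v-h//2:v+h//2,u-w//2:u+w//2],(400,300),interpolation=cv2.INTER_CUBIC)
P=[.596,-.111,.148]
cv2.imwrite('pics/m5.png',np.vstack([np.hstack([cr(a,P,60,45),cr(b,P,60,45)]),np.hstack([cv2.resize(c['frame'][192:342,150:350],(400,300)),cv2.resize(c['frame'],(400,300),interpolation=cv2.INTER_AREA)])])[:,:,::-1])
E
```

```text
time_s: 7.2
tool_pos: [0.5953, -0.1106, 0.2093]
tcp_rot: [[-0.999, -0.045, 0.0], [-0.045, 0.999, -0.0], [-0.0, -0.0, -1.0]]
force: [-0.6, -0.7, -1.7]
finger_gap: 0.0147
[ 0.59557272 -0.11089252  0.20953143] [-3.18521462e-01  4.17501463e-01  6.01526680e-02  1.21225201e+00
 -1.29971014e-05 -3.65101006e-01] [0.63474867 0.70878591 0.08521433]
188 144
265 174
```

View pics/m5.png

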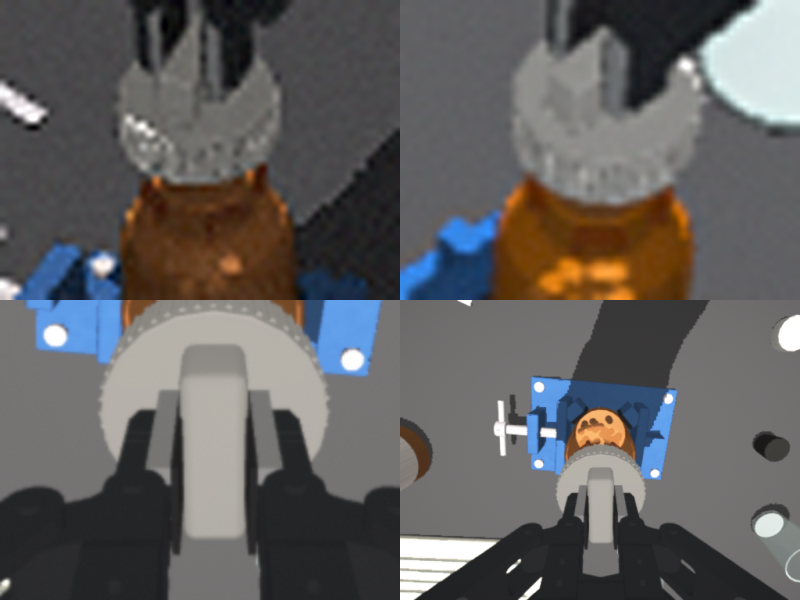

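The cap is right above the neck in the side view, and the scene view suggests a small lateral offset. I'll measure the cap axis against the jar axis in both fixed cameras.

```bash
cat > ax.py <<'E'
from h import *
from scipy.optimize import least_squares
def mids(s,kind,rows,u0,u1):
    o=[]
    for v in rows:
        r=s['frame'][v,u0:u1].astype(float)
        q=(r[:,0]-r[:,2]) if kind=='jar' else r.min(1)*((r.max(1)-r.min(1))<32)
        th=35 if kind=='jar' else 112
        i=np.where(q>th)[0]
        if len(i): o.append((u0+(i[0]+i[-1])/2,v,i[-1]-i[0]+1))
    return o
def axis(obs):
    def res(p):
        e=[]
        for s,l,z in obs:
            A=proj(s,[p[0],p[1],z-.02]);B=proj(s,[p[0],p[1],z+.02])
            for u,v,_ in l: e.append(u-(A[0]+(v-A[1])*(B[0]-A[0])/(B[1]-A[1])))
        return e
    r=least_squares(res,[.596,-.111]); return r.x,np.abs(r.fun).max()
E
python3 - <<'E'
from ax import *
a,b=load('sc5'),load('si5'); a0,b0=load('sc0'),load('si0')
ca=mids(a,'cap',range(158,164),195,240); cb=mids(b,'cap',range(186,196),275,315)
ja=mids(a,'jar',range(176,186),195,245); jb=mids(b,'jar',range(206,216),272,318)
for x in(ca,cb,ja,jb):print(x)
print(axis([(a,ca,.17),(b,cb,.17)]),axis([(a,ja,.1),(b,jb,.1)]))
E
```

```text
[(np.float64(229.0), 158, np.int64(1)), (np.float64(229.0), 160, np.int64(1)), (np.float64(206.5), 161, np.int64(2)), (np.float64(217.0), 162, np.int64(23)), (np.float64(208.5), 163, np.int64(6))]
[(np.float64(298.0), 186, np.int64(33)), (np.float64(298.0), 187, np.int64(33)), (np.float64(298.0), 188, np.int64(33)), (np.float64(295.5), 189, np.int64(28)), (np.float64(295.5), 190, np.int64(28)), (np.float64(295.5), 191, np.int64(28)), (np.float64(295.5), 192, np.int64(28)), (np.float64(295.5), 193, np.int64(28)), (np.float64(295.0), 194, np.int64(27)), (np.float64(295.0), 195, np.int64(27))]
[(np.float64(219.0), 176, np.int64(25)), (np.float64(218.5), 177, np.int64(26)), (np.float64(218.5), 178, np.int64(26)), (np.float64(218.5), 179, np.int64(26)), (np.float64(218.5), 180, np.int64(26)), (np.float64(218.5), 181, np.int64(26)), (np.float64(219.0), 182, np.int64(25)), (np.float64(219.0), 183, np.int64(25)), (np.float64(219.0), 184, np.int64(25)), (np.float64(219.0), 185, np.int64(25))]
[(np.float64(294.0), 206, np.int64(29)), (np.float64(294.0), 207, np.int64(29)), (np.float64(294.0), 208, np.int64(29)), (np.float64(293.5), 209, np.int64(30)), (np.float64(293.5), 210, np.int64(30)), (np.float64(293.5), 211, np.int64(30)), (np.float64(293.5), 212, np.int64(30)), (np.float64(293.5), 213, np.int64(30)), (np.float64(293.5), 214, np.int64(30)), (np.float64(293.5), 215, np.int64(30))]
(array([ 0.60150297, -0.10752978]), np.float64(11.541935393040973)) (array([ 0.59097049, -0.11446305]), np.float64(0.5494987358085837))
```

Run:
```python
from ax import *
a,b=load('sc5'),load('si5')
print(a['frame'][160,198:240].mean(1).astype(int))
def m2(s,rows,u0,u1,th):
    o=[]
    for v in rows:
        r=s['frame'][v,u0:u1].astype(float); i=np.where(r.mean(1)>th)[0]; o.append((u0+(i[0]+i[-1])/2,v,i[-1]-i[0]+1))
    return o
ca=m2(a,range(156,165),200,236,90); cb=mids(b,'cap',range(189,194),275,315)
ja=mids(a,'jar',range(176,186),195,245); jb=mids(b,'jar',range(206,216),272,318)
print([tuple(map(float,x)) for x in ca])
C=axis([(a,ca,.17),(b,cb,.17)]);J=axis([(a,ja,.1),(b,jb,.1)]);print(C,J)
R=state()['tcp_rot'];print('move tool',R.T@np.append(J[0]-C[0],0)*1000)
```

```text
[ 74  72  74  76  70  74  72  80 110 108 105 106 106  99 106 103 101 107
 105  85 102 109 106 109 105 108 103 103 109 108  89 119  69  74  77  74
  73  75  76  71  73  74]
[(217.0, 156.0, 23.0), (217.5, 157.0, 24.0), (217.5, 158.0, 24.0), (217.0, 159.0, 25.0), (217.5, 160.0, 24.0), (217.5, 161.0, 24.0), (217.5, 162.0, 24.0), (217.5, 163.0, 24.0), (217.0, 164.0, 23.0)]
(array([ 0.59278355, -0.11370463]), np.float64(0.6018772130557579)) (array([ 0.59097049, -0.11446305]), np.float64(0.5494987358085837))
move tool [ 1.84640140e+00 -6.73180027e-01 -1.75782245e-03]
```

```bash
python3 -m inch '{"delta_pos":[[1.0,-0.4,5],[0,0,8],[0,0,6],[0,0,2],[0,0,2],[0,0,0]],"turn":[0,0,0,0,0,0],"gripper":[255,255,255,255,255,255]}'; python3 -m inch '{"delta_pos":[[0,0,1],[0,0,1],[0,0,0]],"turn":[0,0,0],"gripper":[255,255,255]}';python3 -m inch '{"delta_pos":[[0,0,1],[0,0,1],[0,0,0]],"turn":[0,0,0],"gripper":[255,255,255]}'
```

```text
time_s: 7.95
tool_pos: [0.5942, -0.1114, 0.1856]
tcp_rot: [[-0.999, -0.049, -0.0], [-0.049, 0.999, 0.0], [0.0, 0.0, -1.0]]
force: [0.4, -0.0, -0.6]
finger_gap: 0.0146
time_s: 8.25
tool_pos: [0.5943, -0.1114, 0.1837]
tcp_rot: [[-0.999, -0.049, 0.0], [-0.049, 0.999, 0.0], [-0.0, 0.0, -1.0]]
force: [-0.5, -0.1, -0.6]
finger_gap: 0.0146
time_s: 8.55
tool_pos: [0.5942, -0.1114, 0.1816]
tcp_rot: [[-0.999, -0.049, -0.0], [-0.049, 0.999, 0.0], [0.0, 0.0, -1.0]]
force: [-0.4, 0.7, -0.6]
finger_gap: 0.0144
```

```bash
python3 -m inch '{"delta_pos":[[0,0,1],[0,0,1],[0,0,0]],"turn":[0,0,0],"gripper":[255,255,255]}'; python3 -m inch '{"delta_pos":[[0,0,1],[0,0,1],[0,0,0]],"turn":[0,0,0],"gripper":[255,255,255]}';python3 -m inch '{"delta_pos":[[0,0,1],[0,0,1],[0,0,0]],"turn":[0,0,0],"gripper":[255,255,255]}'
```

```text
time_s: 8.85
tool_pos: [0.5943, -0.1114, 0.1797]
tcp_rot: [[-0.999, -0.049, 0.0], [-0.049, 0.999, -0.0], [0.0, -0.0, -1.0]]
force: [-0.1, -0.4, -1.3]
finger_gap: 0.0146
time_s: 9.15
tool_pos: [0.5943, -0.1114, 0.1778]
tcp_rot: [[-0.999, -0.049, 0.0], [-0.049, 0.999, -0.0], [-0.0, -0.0, -1.0]]
force: [-0.5, 0.1, 1.9]
finger_gap: 0.0147
time_s: 9.45
tool_pos: [0.5943, -0.1114, 0.1759]
tcp_rot: [[-0.999, -0.049, 0.0], [-0.049, 0.999, -0.0], [-0.0, -0.0, -1.0]]
force: [-1.2, -0.3, 5.1]
finger_gap: 0.0148
```

```bash
python3 -m inch '{"delta_pos":[[0,0,1],[0,0,1],[0,0,0]],"turn":[0,0,0],"gripper":[255,255,255]}'; python3 -m inch '{"delta_pos":[[0,0,1],[0,0,1],[0,0,0]],"turn":[0,0,0],"gripper":[255,255,255]}';python3 -m inch '{"delta_pos":[[0,0,1],[0,0,0],[0,0,0]],"turn":[0,0,0],"gripper":[255,255,255]}'
```

```text
time_s: 9.75
tool_pos: [0.5943, -0.1114, 0.174]
tcp_rot: [[-0.999, -0.049, 0.0], [-0.049, 0.999, -0.0], [-0.0, -0.0, -1.0]]
force: [-0.9, 0.0, 6.1]
finger_gap: 0.0147
time_s: 10.05
tool_pos: [0.5943, -0.1114, 0.1721]
tcp_rot: [[-0.999, -0.049, 0.0], [-0.049, 0.999, -0.0], [-0.0, -0.0, -1.0]]
force: [-2.4, 0.0, 9.2]
finger_gap: 0.0148
time_s: 10.35
tool_pos: [0.5944, -0.1114, 0.1713]
tcp_rot: [[-0.999, -0.049, 0.001], [-0.049, 0.999, -0.0], [-0.001, -0.0, -1.0]]
force: [-2.4, 1.1, 9.2]
finger_gap: 0.0144
```

```bash
python3 -m inch '{"delta_pos":[[0,0,1],[0,0,1],[0,0,0]],"turn":[0,0,0],"gripper":[255,255,255]}'; python3 -c "
from rig import *
print(state()['force'])"; python3 -m inch '{"delta_pos":[[0,0,0.7],[0,0,0],[0,0,0]],"turn":[0,0,0],"gripper":[255,255,255]}'
```

```text
time_s: 10.65
tool_pos: [0.5944, -0.1114, 0.1694]
tcp_rot: [[-0.999, -0.049, 0.001], [-0.049, 0.999, -0.0], [-0.001, -0.0, -1.0]]
force: [-3.7, 0.6, 12.0]
finger_gap: 0.0144
[-3.66324863  0.56772405 11.96502287]
time_s: 10.95
tool_pos: [0.5944, -0.1115, 0.1689]
tcp_rot: [[-0.999, -0.049, 0.001], [-0.049, 0.999, -0.0], [-0.001, -0.0, -1.0]]
force: [-3.3, 0.8, 12.9]
finger_gap: 0.0147
```

```bash
python3 -m inch '{"delta_pos":[[0.8,0,0.4],[0,0,0],[0,0,0],[0,0,0],[0,0,0]],"turn":[0,0,4,4,0],"gripper":[255,255,255,255,255]}'; python3 -c "
from rig import *
print(state()['force'],state()['wrist_torque'])"; python3 -m inch '{"delta_pos":[[0,0,0],[0,0,0],[0,0,0],[0,0,0]],"turn":[4,4,4,0],"gripper":[255,255,255,255]}'; python3 -c "
from rig import *
print(state()['force'],state()['wrist_torque'])"
```

```text
time_s: 11.45
tool_pos: [0.5943, -0.1116, 0.1688]
tcp_rot: [[-0.996, 0.093, 0.002], [0.093, 0.996, -0.001], [-0.003, -0.0, -1.0]]
force: [-0.5, 0.6, 13.4]
finger_gap: 0.0145
[-0.52158494  0.60195697 13.35798993] [0.11465146 0.01291499 0.04852301]
time_s: 11.85
tool_pos: [0.5943, -0.1117, 0.1688]
tcp_rot: [[-0.955, 0.298, 0.003], [0.298, 0.955, -0.001], [-0.003, 0.0, -1.0]]
force: [-0.0, 0.1, 12.8]
finger_gap: 0.0148
[-0.01773329  0.05324721 12.76237034] [ 0.03137699 -0.03352139  0.06423157]
```

```bash
python3 -m inch '{"delta_pos":[[0,0,0],[0,0,0],[0,0,0],[0,0,0]],"turn":[5,5,5,0],"gripper":[255,255,255,255]}'; python3 -c "
from rig import *
print(state()['force'],state()['wrist_torque'])"; python3 -m inch '{"delta_pos":[[0,0,0],[0,0,0],[0,0,0],[0,0,0]],"turn":[5,5,2,0],"gripper":[255,255,255,255]}'; python3 -c "
from rig import *
print(state()['force'],state()['wrist_torque'])"
```

```text
time_s: 12.25
tool_pos: [0.5943, -0.1117, 0.1688]
tcp_rot: [[-0.845, 0.535, 0.002], [0.535, 0.845, -0.001], [-0.003, 0.001, -1.0]]
force: [-1.1, 0.5, 12.2]
finger_gap: 0.0144
[-1.07229944  0.46224136 12.22248577] [ 0.04485662 -0.0209198   0.01463341]
time_s: 12.65
tool_pos: [0.5943, -0.1117, 0.1688]
tcp_rot: [[-0.716, 0.698, 0.002], [0.698, 0.716, -0.001], [-0.002, 0.001, -1.0]]
force: [-0.1, 0.2, 13.5]
finger_gap: 0.0146
[-0.10088371  0.20456003 13.47719756] [0.00484467 0.06408421 0.08772496]
```

```bash
python3 -m inch '{"delta_pos":[[0,0,-1],[0,0,-1],[0,0,-1],[0,0,-1],[0,0,-1],[0,0,0]],"turn":[0,0,0,0,0,0],"gripper":[255,255,255,255,255,255]}';  python3 -m inch '{"delta_pos":[[0,0,-1],[0,0,-1],[0,0,0]],"turn":[0,0,0],"gripper":[255,255,255]}'; python3 -m inch '{"delta_pos":[[0,0,-1],[0,0,0]],"turn":[0,0],"gripper":[255,255]}'
```

```text
time_s: 13.25
tool_pos: [0.5943, -0.1117, 0.1735]
tcp_rot: [[-0.717, 0.697, 0.002], [0.697, 0.717, -0.001], [-0.002, 0.001, -1.0]]
force: [1.3, -0.5, 7.5]
finger_gap: 0.0148
time_s: 13.55
tool_pos: [0.5941, -0.1117, 0.1752]
tcp_rot: [[-0.717, 0.697, 0.002], [0.697, 0.717, -0.001], [-0.002, 0.001, -1.0]]
force: [2.1, -0.4, 4.8]
finger_gap: 0.0146
time_s: 13.75
tool_pos: [0.594, -0.1116, 0.176]
tcp_rot: [[-0.717, 0.697, 0.001], [0.697, 0.717, -0.0], [-0.001, 0.001, -1.0]]
force: [3.3, -1.6, 2.8]
finger_gap: 0.0154
```

```bash
python3 -m inch '{"delta_pos":[[0,0,-1],[0,0,0]],"turn":[0,0],"gripper":[255,255]}'; python3 -m inch '{"delta_pos":[[0,0,-1],[0,0,0]],"turn":[0,0],"gripper":[255,255]}'; python3 -m inch '{"delta_pos":[[0,0,0],[0,0,0]],"turn":[3,0],"gripper":[255,255]}';python3 -c "
from rig import *
print(state()['force'],state()['wrist_torque'])"
```

```text
time_s: 13.95
tool_pos: [0.5938, -0.1115, 0.1767]
tcp_rot: [[-0.717, 0.697, 0.001], [0.697, 0.717, -0.0], [-0.0, 0.0, -1.0]]
force: [5.0, -1.9, 0.8]
finger_gap: 0.0149
time_s: 14.15
tool_pos: [0.5937, -0.1115, 0.1775]
tcp_rot: [[-0.717, 0.697, 0.0], [0.697, 0.717, -0.0], [-0.0, 0.0, -1.0]]
force: [5.8, -1.6, -1.7]
finger_gap: 0.0146
time_s: 14.35
tool_pos: [0.5935, -0.1114, 0.1774]
tcp_rot: [[-0.679, 0.734, -0.0], [0.734, 0.679, 0.0], [0.0, 0.0, -1.0]]
force: [5.2, 0.3, -1.3]
finger_gap: 0.0148
[ 5.23308989  0.25729355 -1.29279382] [-0.10156048 -1.04574335  0.14657251]
```

```bash
python3 -m inch '{"delta_pos":[[0,0,1],[0,0,0.5],[0,0,0]],"turn":[0,0,0],"gripper":[255,255,255]}'; python3 -m inch '{"delta_pos":[[0,0,0],[0,0,0],[0,0,0],[0,0,0],[0,0,0],[0,0,0],[0,0,0],[0,0,0]],"turn":[0,0,0,0,0,0,0,0],"gripper":[150,80,0,0,0,0,0,0]}'
python3 - <<'E'
from h import *
c=snap('wrist','wr6'); b=snap('side','si6'); a=snap('scene','sc6')
def cr(s,P,w,h): 
    u,v=proj(s,P).astype(int); print(u-w//2,v-h//2); return cv2.resize(s['frame'][v-h//2:v+h//2,u-w//2:u+w//2],(400,300),interpolation=cv2.INTER_CUBIC)
P=[.594,-.112,.148]
cv2.imwrite('pics/m6.png',np.vstack([np.hstack([cr(a,P,60,45),cr(b,P,60,45)]),np.hstack([cv2.resize(c['frame'][192:342,150:350],(400,300)),cv2.resize(c['frame'],(400,300),interpolation=cv2.INTER_AREA)])])[:,:,::-1])
E
```

```text
time_s: 14.65
tool_pos: [0.5935, -0.1114, 0.1762]
tcp_rot: [[-0.68, 0.733, 0.0], [0.733, 0.68, 0.0], [-0.0, 0.0, -1.0]]
force: [4.6, 0.9, 1.9]
finger_gap: 0.0152
time_s: 15.45
tool_pos: [0.5934, -0.1115, 0.1762]
tcp_rot: [[-0.679, 0.734, -0.0], [0.734, 0.679, 0.0], [0.0, -0.0, -1.0]]
force: [0.4, 0.6, -0.1]
finger_gap: 0.0852
188 144
264 175
```

View pics/m6.png

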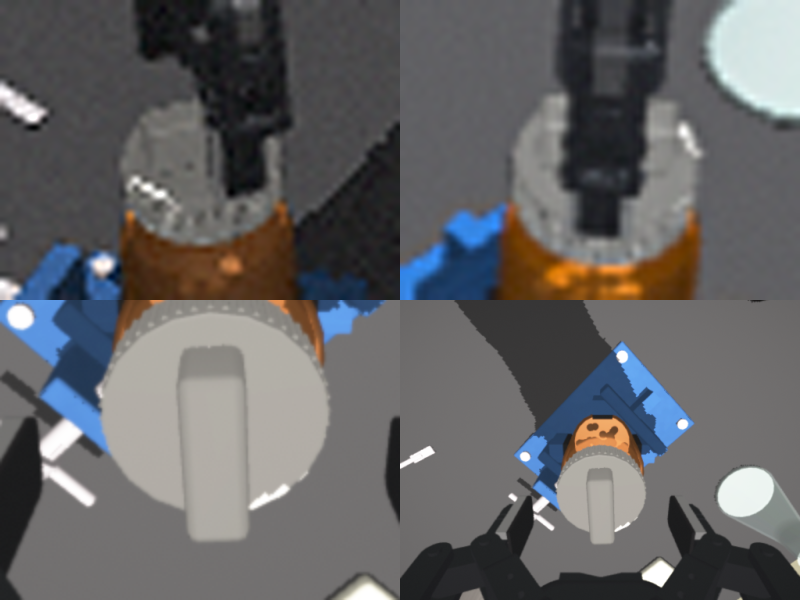

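The cap sits level on the neck and the jaws are clear. I'll retract and check its height and angle.

```bash
python3 -m inch '{"delta_pos":[[0,0,-10],[0,0,-25],[0,0,-35],[0,0,-30],[0,0,-20],[0,0,0],[0,0,0]],"turn":[0,0,0,0,0,0,0],"gripper":[0,0,0,0,0,0,0]}'
python3 - <<'E'
from h import *
c=snap('wrist','wr7'); b=snap('side','si7'); a=snap('scene','sc7')
def cr(s,P,w,h): 
    u,v=proj(s,P).astype(int); print(u-w//2,v-h//2); return cv2.resize(s['frame'][v-h//2:v+h//2,u-w//2:u+w//2],(400,300),interpolation=cv2.INTER_CUBIC)
P=[.594,-.112,.148]
for s in(a,b,c): print([proj(s,[.5942,-.1125,z]).round(1) for z in(.1715,.1745,.1785)])
cv2.imwrite('pics/m7.png',np.vstack([np.hstack([cr(a,P,60,45),cr(b,P,60,45)]),np.hstack([cr(c,P,120,90),cv2.resize(a['frame'],(400,300),interpolation=cv2.INTER_AREA)])])[:,:,::-1])
E
```

```text
time_s: 16.3
tool_pos: [0.5935, -0.1115, 0.2965]
tcp_rot: [[-0.679, 0.734, 0.001], [0.734, 0.679, -0.0], [-0.001, 0.0, -1.0]]
force: [0.1, 0.6, -0.5]
finger_gap: 0.0854
[array([217.5, 159.5]), array([217.4, 158.6]), array([217.3, 157.4])]
[array([295.6, 190.7]), array([295.6, 189.8]), array([295.7, 188.5])]
[array([257.1, 190.9]), array([257.1, 192.1]), array([257.1, 193.7])]
188 144
264 175
197 137
```

View pics/m7.png

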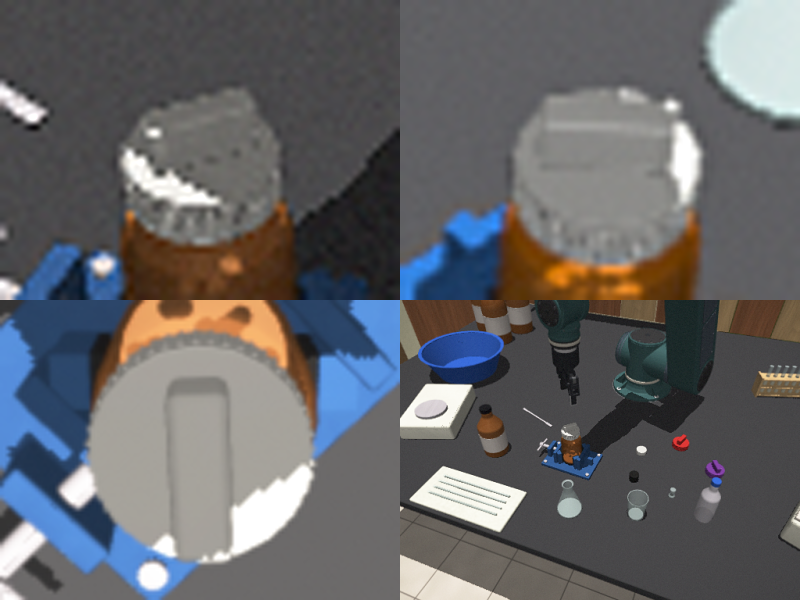

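Wing-top row is 191.2 in the side view: 190.7 is predicted for locked and 189.8 for resting unlocked. In the scene view it is 161.2 against 159.5 predicted, also on the low side. The wing yaw is about 4° past pocket centre, inside the ±5.5° play, and the other items look undisturbed. I'll hand in now.

```bash
python3 -c "
from rig import *
print(hand_in())"
```

```text
the job is handed in; nothing more can be done
None
```

The white winged cap is on the amber jar and appears locked. I handed the job in at about 16 s of the 58 s allowed. `hand_in` gives no verdict, so this rests on my own checks.

**What I did:** I gripped the cap by its wing and lined its lugs up with the gaps in the hooks. Then I pressed it down at about 13 N and turned it about 50° clockwise in all. After that I eased off, let go and retracted.

**Checks supporting a lock:**
- **No jamming:** the lugs passed under the lips with almost no torque, under 0.1 N·m.
- **Pull test:** near the end of the lift the cap held back, reading −1.7 N where a loose cap should still have pushed up at about +1.6 N.
- **Angle:** the cap is about 4° past the middle of the pocket, inside the ±5.5° of play.
- **Bench:** nothing else looks moved in the last scene picture.

**Weaker or disagreeing checks:**
- **Height:** the pictures fit the locked height better than the unlocked one, but the two differ by only about 1 pixel. The scene camera also read 1.7 pixels below even the locked height.
- **Centring:** the cameras disagreed by 2 to 3 mm on the cap and jar positions. I took a compromise and corrected 0.8 mm by feel. A sideways force of up to about 6 N built up during the lift and vanished when I let go.

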